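Lay out the provisions on and beside the serving board

TASK

Lay out the provisions at the wooden serving board: stand the small dark-blue tin on the board midway between the flat silver tin and the green tin, with the red-capped spice jar centred on top of it, and stand the small carton upright, centred on top of the flat silver tin, its long side running along the board's length. Stand the white-capped spice jar on the worktop just past the end of the board where the green tin is, in line with the row of tins, leaving about 2 cm between jar and board. Everything ends upright and released, and the white-lidded honey jar must stay where it stands.

Things in the scene. Friction and masses are not known exactly. Their poses are not given: they have to be found in the camera images.
- board: narrow wooden serving board lying fixed on the worktop, 100 x 290 mm, 14 mm thick, with a dark strip near each end; origin at the centre of its underside; y along its length, x across it, z up
- board_mid (a point): centre of the board's upper face, half-way between the flat tin and the green tin, on the straight line joining them; 14 mm above the worktop; axes as the board's. Wall cabinets hang behind the board and the provisions, undersides 0.32 m above the worktop, fronts about 0.65 m from the robot's base: carry things past at less reach
- flat_tin_top (a point): centre of the upper face of the flat silver tin with teal label (86 mm across, 40 mm high), which stands fixed on the board 90 mm from its centre, at either end; its top is 54 mm above the worktop; axes as the board's
- green_tin: green tin with gold rims, 76 mm across, 58 mm high, standing fixed on the board 90 mm from its centre, at the other end; origin at the centre of its underside (14 mm above the worktop); axes as the board's; the board's near end is 55 mm from this origin. Under the board's left end the worktop wears a thin brown mat, which raises what stands on it by 2 mm
- blue_tin_mid (a point): small tin with gold rims and a dark-blue and cream label, loose, upright cylinder 58 mm across, 72 mm high, 0.18 kg; origin half-way up at its centre, z up when it stands upright
- red_cap_jar_mid (a point): spice jar with a red cap, loose, 41 mm across, 105 mm high, 0.11 kg; origin half-way up at its centre, z up when it stands upright
- white_cap_jar_mid (a point): spice jar with a white cap, loose, 47 mm across, 98 mm high, 0.11 kg; origin half-way up at its centre, z up when it stands upright
- carton_mid (a point): small white and orange carton, loose, 30 mm (x) by 80 mm (y), 50 mm high (a loose-looking flap on top rises to 58 mm but cannot be gripped), 0.05 kg; grip it across its 30 mm; origin at its centre, 25 mm above its underside; y along its long side, z up when it stands upright
- honey_jar_mid (a point): squat glass jar with a white lid and amber filling, 76 mm across, 103 mm high, a bystander among the provisions that must stay put; origin half-way up at its centre, z up when it stands upright
Things that resemble listed ones, but are neither listed nor needed, are in the scene too. Leave any orange look-alike of the part that bears white_cap_jar_mid alone.

How it is judged (in metres and radians):
At the end, for the whole second after the job is handed in: All upright, at rest: blue tin on the board within 15 mm of its mid point; red-capped jar on it within 12 mm; carton on flat tin within 15 mm, long side within 0.2 rad of the board's length; white-capped jar past the green tin's end of the board, 5 to 35 mm from it, within 15 mm of the row's line (horizontal distance between blue_tin_mid and board_mid below 0.015 m and z of blue_tin_mid in the frame of board_mid between 0.026 and 0.046 m and horizontal distance between red_cap_jar_mid and blue_tin_mid below 0.012 m and z of red_cap_jar_mid in the frame of board_mid between 0.1145 and 0.1345 m and horizontal distance between carton_mid and flat_tin_top below 0.015 m and z of carton_mid in the frame of flat_tin_top between 0.015 and 0.035 m and angle between the y axis of carton_mid and the y axis of board, either way round below 0.2 rad and x of white_cap_jar_mid in the frame of board between -0.015 and 0.015 m and horizontal distance between white_cap_jar_mid and board_mid between 0.1735 and 0.2035 m and horizontal distance between white_cap_jar_mid and green_tin below 0.13 m and height (world z) of white_cap_jar_mid between 0.039 and 0.059 m and angle between each of white_cap_jar_mid, red_cap_jar_mid, blue_tin_mid, carton_mid's own z axis and vertical below 0.1 rad and linear speed of each of white_cap_jar, red_cap_jar, blue_tin, carton below 0.02 m/s and angular speed of each of white_cap_jar, red_cap_jar, blue_tin, carton below 0.2 rad/s); the robot touches nothing.
It fails at once if the honey jar is shoved more than 30 mm or tipped (distance of honey_jar_mid from where it was at the start of the episode above 0.03 m or angle between honey_jar_mid's own z axis and vertical above 0.3 rad).
It also fails if it takes over 125 s, if anything falls off the work surface, if the arm or the gripper's body presses on something with over 40 N, if the wrist force passes 120 N, or if a joint passes its speed limit or range.

ROBOT

A 6-joint arm with a two-finger parallel gripper is mounted at the origin on a cart in front of the work surface, level with it; the furniture and walls round the work are solid. World frame = base frame: x ahead of the robot, y to its left, z up, the work surface at z = 0. Lengths are in mm, angles in rad, forces in N, time in s.
With the tool pointing down it reaches from about 350 to 975 mm from the base axis. Payload 7.1 kg.
Tool frame: the origin (TCP) lies at the very end of the fingers, on their centre line; the grasp point (between the pads) lies ctrl.hold_point_z behind it (ctrl.hold_point_z is the distance from the TCP to the grasp point, in mm); z points along the fingers, y is the line along which they close (so a half turn about z gives the same grasp; the last joint's range is limited). The gripper opens to 88 mm and grips with 3 to 60 N. Pads are 20 mm wide; open, the fingers measure 115 mm over their backs; the gripper's body (75 mm by 178 mm) begins 61 mm behind the grasp point.
Start: joints at [1.132, 0.423, 1.63, -0, 1.089, -0.019], TCP at [254.704, 570.728, 222.675] pointing down, gripper open.
Joint ranges: [-3, 3], [-0.9, 2.11], [0.09, 2.58], [-1.31, 4.45], [0.11, 2.69], [-2.54, 2.54]. Speed limits (rad/s): [2.39, 2.39, 3.01, 3.14, 3.14, 3.14].

INTERFACE

Orientations are given as a rotation vector (axis times angle).
In Python, from workcell import ctrl gives the robot as it stands. The module is installed in compiled form; this text tells all that it offers.
- The arm moves only by the shell command python3 -m creep 'ROWS'. ROWS is JSON, a list of rows, each an object with "translation": the shift along the tool's x, y, z in mm, a list of three; "angular": the turn, a rotation vector about the tool's x, y, z in rad, a list of three; "jaw": the opening, from 0 (shut) to 1 (fully open). A call has exactly 8 rows; each row is the pose to reach, as a shift and turn from the pose commanded when the call began, along the tool's axes at that moment; what a row does not reach only later rows make up. A row lasts 1/8 s, in which the tool goes at most 62.5 mm and 10.7 degrees, less where a joint would pass 70% of its speed; a pose out of reach is approached as far as the arm can. A call with a gripper value outside its range is refused whole. The fingers move at their own pace and stop on an object; the grip force is fixed at half the most. Time passes only in rows, so rows that repeat a pose let the fingers close, or fill a call up. It gives the time, the measured TCP pose, the force, the opening and the grip force at its end, in the units of the state.
- ctrl.get_obs(): the state, without advancing time (a new reading comes with each control period).
- ctrl.get_image(name): name is "scene" or "top" or "wrist"; returns the picture (384x512x3 uint8, red, green, blue); there is no depth.
- ctrl.camera_info(name): a dict with "camera_matrix" (3x3 intrinsics, pixels), "world_from_camera" (4x4, takes a point from camera to world coordinates). Camera axes: x right, y up, looking along -z (the intrinsics and any distortion apply to the point x, -y, -z); pixel columns grow to the right and rows downward; lengths in mm; the calibration is good to about 2 mm. The wrist camera is an equidistant fisheye: a pixel r from the principal point sees the ray r / f radians off the axis. A picture is of the moment at which its call begins: read the wrist's pose just before it. camera_info takes no time and is no camera call; for the wrist camera it gives the pose at the moment of the call.
- ctrl.close_job(): hands the job in; it is judged then, once.
Trained networks look in the newest picture that a camera, given by its name, has taken for a name from the list of things; names that differ only in an ending like _2 or _b are one class to them, and where a whole thing is asked for, a point or a joint stands for the part that bears it (a point fixed in the world has none). Each returns a list of dicts, best first, with "score" (0 to 1); they miss things now and then, are a little off and sometimes report something else, mostly with a low value. They report only what shows in the picture. A call takes as long as a camera call. They do not tell look-alikes from the thing itself.
- ctrl.look_for(camera, label): "rect" ([left, top, right, bottom] in pixels, round what is visible of it).
The state is a dict: "t": time; "qpos": joint angles; "qvel": joint speeds; "joint_torque": joint torques, N m; "ee_pos": TCP position; "orientation": TCP orientation; "ft_force": force on the tool from outside, world axes, zero at the start; "moment": the same for the moment, N m; "width": finger opening in mm; "grasp_force": force on a finger pad.
Only numpy, scipy, OpenCV 4.12 (cv2) and the standard library are available. Lean on these libraries where they do the work, as an engineer would, in place of code of your own. Each camera call takes 0.05 s, during which the arm holds its last target. There are 200 camera calls.

## Working session

There is one attempt and no reset: what is moved stays moved. The work goes in short steps, Python scripts to look and compute and a shell command to move; the robot and the scene stay as the last step left them, time stands still between calls to the robot, and variables do not carry over. Pictures are saved under pics/ and viewed, at most 14 in all, crops included, and the job is handed in when it is done.

```bash
mkdir -p pics; python3 - <<'E'
from workcell import ctrl
import cv2
print(ctrl.get_obs(), ctrl.hold_point_z)
for n in ("scene","top"):
    im=ctrl.get_image(n); cv2.imwrite(f"pics/{n}0.png",cv2.resize(im[:,:,::-1],(768,576)))
    i=ctrl.camera_info(n); print(n,i["camera_matrix"],i["world_from_camera"],[k for k in i])
    for l in ("board","flat_tin_top","green_tin","blue_tin_mid","red_cap_jar_mid","white_cap_jar_mid","carton_mid","honey_jar_mid"):
        print(l,[( [round(v) for v in d["rect"]],round(d["score"],2)) for d in ctrl.look_for(n,l)])
E
```

```text
{'t': 0.0, 'qpos': array([ 1.13200070e+00,  4.23814192e-01,  1.63074012e+00, -2.72486153e-05,
        1.08857715e+00, -1.89699764e-02]), 'qvel': array([-0.00075838, -0.0018124 ,  0.00136865, -0.00087909,  0.00016972,
       -0.00110964]), 'joint_torque': array([ 1.57966799e-03, -5.44631016e+01, -2.73668200e+01,  6.44223858e-02,
        2.28519947e-02, -1.24249409e-04]), 'ee_pos': array([254.47031101, 570.21447976, 221.89864178]), 'orientation': array([-6.54540757e-01, -3.07231660e+00,  2.36246766e-03]), 'ft_force': array([-0.64713516, -0.05668278, -0.79140893]), 'moment': array([ 0.02853677,  0.0220828 , -0.02154646]), 'grasp_force': 0.0, 'width': 87.98058824029916} 18.700000000000003
scene [[358.02675064   0.         257.26481542]
 [  0.         358.02675064 190.88490182]
 [  0.           0.           1.        ]] [[ 7.85608615e-01  4.03141511e-01 -4.69357035e-01  4.16240188e+01]
 [-6.18360192e-01  4.85575665e-01 -6.17937656e-01 -5.35280169e+02]
 [-2.12079655e-02  7.75688852e-01  6.30759088e-01  6.18818523e+02]
 [ 0.00000000e+00  0.00000000e+00  0.00000000e+00  1.00000000e+00]] ['ca
[... 649 characters left out ...]
-02  9.92679908e-01 -1.20146513e-01  3.46986369e+02]
 [-9.99924224e-01  1.21726488e-02 -1.83645002e-03 -1.01032198e+01]
 [-3.60505729e-04  1.20160007e-01  9.92754473e-01  1.11010518e+03]
 [ 0.00000000e+00  0.00000000e+00  0.00000000e+00  1.00000000e+00]] ['camera_matrix', 'world_from_camera']
board [([143, 170, 243, 218], 0.82)]
flat_tin_top [([146, 183, 177, 212], 0.75)]
green_tin [([211, 174, 236, 198], 0.85)]
blue_tin_mid [([266, 194, 282, 212], 0.9)]
red_cap_jar_mid [([325, 171, 342, 192], 0.66), ([285, 162, 304, 179], 0.5)]
white_cap_jar_mid [([149, 228, 170, 248], 0.88), ([282, 163, 306, 179], 0.74)]
carton_mid [([338, 213, 370, 237], 0.83)]
honey_jar_mid [([302, 204, 332, 230], 0.79)]
```

View pics/scene0.png

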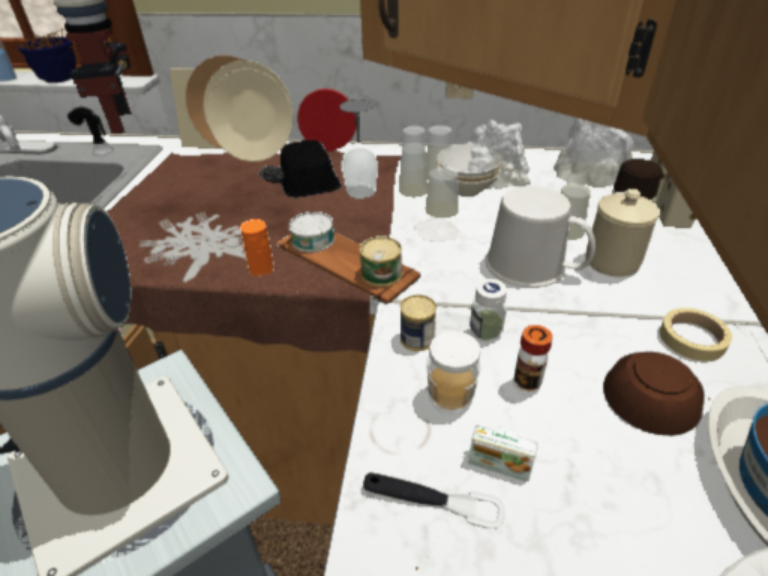

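View pics/top0.png

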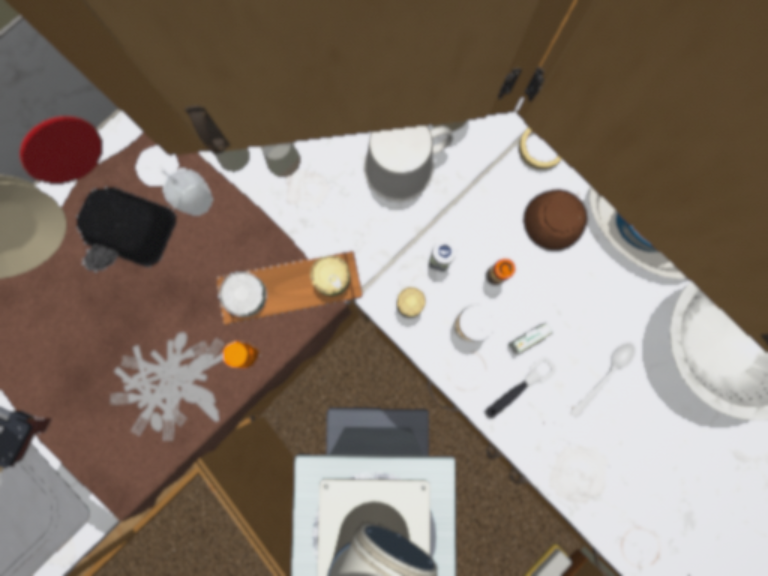

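The scene view shows the board (native ≈ 185–281, 157–202) with the flat tin at its left end and the green tin at its right. The loose items are to the right: blue tin (279,216), white-cap jar (327,205), red-cap jar (354,240), honey jar (300,246) and carton (336,300). The orange look-alike is at (170,167). In the top view the same objects agree, and the true white-cap jar is at (294,171). Next I fit the positions by matching projected shapes to the boxes.

```bash
cat > h.py <<'E'
from workcell import ctrl
import numpy as np, cv2
from scipy.optimize import least_squares
from scipy.spatial.transform import Rotation as R
def cyl(x,y,z0,d,h):
    a=np.linspace(0,2*np.pi,48); c=np.c_[x+d/2*np.cos(a),y+d/2*np.sin(a)]
    return np.vstack([np.c_[c,0*a+z0],np.c_[c,0*a+z0+h]])
def box(x,y,z0,yaw,sx,sy,h):
    p=np.array([[i*sx/2,j*sy/2,k*h] for i in(-1,1) for j in(-1,1) for k in(0,1)])
    return R.from_euler('z',yaw).apply(p)+[x,y,z0]
def proj(info,P,fish=False):
    M=np.linalg.inv(info["world_from_camera"]); p=P@M[:3,:3].T+M[:3,3]; p=p*[1,-1,-1]
    K=info["camera_matrix"]
    if fish:
        r=np.hypot(p[:,0],p[:,1]); th=np.arctan2(r,p[:,2]); q=p[:,:2]*(th/np.maximum(r,1e-9))[:,None]
    else: q=p[:,:2]/p[:,2:]
    return q*[K[0,0],K[1,1]]+K[:2,2]
def rect(uv): return np.r_[uv.min(0),uv.max(0)]
def fit(views,model,x0):
    f=lambda v: np.concatenate([rect(proj(i,model(v),fi))-r for i,r,fi in views])
    s=least_squares(f,x0,loss='soft_l1'); return s.x,np.abs(f(s.x)).round(1)
def plan(target,yaw_y):
    """rows' translation/angular to TCP target, tool down, tool y along world angle yaw_y (mod pi)"""
    o=ctrl.get_obs(); R0=R.from_rotvec(o["orientation"])
    best=None
    for a in (yaw_y,yaw_y+np.pi):
        y=np.array([np.cos(a),np.sin(a),0]); z=np.array([0,0,-1.]); x=np.cross(y,z)
        rv=(R0.inv()*R.from_matrix(np.c_[x,y,z])).as_rotvec()
        if best is None or np.linalg.norm(rv)<np.linalg.norm(best): best=rv
    t=R0.inv().apply(np.array(target)-o["ee_pos"])
    print("at",o["ee_pos"].round(1),"q6",o["qpos"][5].round(2),"t",t.round(1),"rv",best.round(3))
E
python3 - <<'E'
from h import *
S=ctrl.camera_info("scene");T=ctrl.camera_info("top")
D=dict(flat=((193,137,220,166),(146,183,177,212),14,86,40),green=((239,160,267,189),(211,174,236,198),14,76,58),
blue=((267,197,293,236),(266,194,282,212),0,58,72),red=((340,220,367,261),(325,171,342,192),0,41,105),
white=((316,185,339,226),(282,163,306,179),0,47,98),honey=((283,219,318,273),(302,204,332,230),0,76,103))
P={}
for k,(a,b,z,d,h) in D.items():
    x,e=fit([(S,np.array(a),0),(T,np.array(b),0)],lambda v:cyl(v[0],v[1],z,d,h),[500,0]); P[k]=x
    print(k,x.round(1),np.hypot(*x).round(),e)
for y0 in (0.6,-.6):
    x,e=fit([(S,np.array((313,280,359,321)),0),(T,np.array((338,213,370,237)),0)],lambda v:box(v[0],v[1],0,v[2],30,80,55),[300,-200,y0]);print("carton",x,e)
d=P['green']-P['flat'];print("sep",np.hypot(*d),"dir",np.arctan2(d[1],d[0]))
u=d/np.hypot(*d);m=(P['green']+P['flat'])/2;print("mid",m,"white tgt",m+u*188.5)
plan([P['blue'][0]-0,P['blue'][1],230],np.arctan2(u[1],u[0])+np.pi/2)
E
```

```text
flat [467.4 272.7] 541.0 [2.4 3.6 1.1 1.8 0.9 1.  0.  0.2]
green [501.3  85.2] 508.0 [0.3 0.9 0.6 4.4 1.4 1.9 0.5 1.9]
blue [456.3 -72.8] 462.0 [0.  0.1 0.8 0.1 0.2 3.  4.5 0.6]
red [ 517.5 -240.5] 571.0 [0.  4.8 0.  2.4 2.7 0.8 1.6 1.1]
white [ 555.8 -129.1] 571.0 [1.  0.7 0.2 2.3 3.7 5.4 1.  0.3]
honey [ 412.1 -188.3] 453.0 [2.  0.  2.4 6.9 1.9 1.6 0.2 0.2]
carton [ 391.17899718 -308.18326047  -15.1016708 ] [1.7 0.4 0.4 0.1 0.1 0.3 0.3 0.5]
carton [ 391.17899731 -308.18326149   13.17266321] [1.7 0.4 0.4 0.1 0.1 0.3 0.3 0.5]
sep 190.5253280901181 dir -1.3919638108214025
mid [484.33067531 178.91276418] white tgt [517.86121174  -6.58104469]
at [254.7 570.7 222.7] q6 -0.02 t [-446.4 -505.5   -7.3] rv [ 0.    -0.     0.972]
```

```bash
python3 -m creep '[{"translation":[-20,-25,0],"angular":[0,0,0.1],"jaw":1},{"translation":[-60,-65,0],"angular":[0,0,0.25],"jaw":1},{"translation":[-100,-105,-1],"angular":[0,0,0.4],"jaw":1},{"translation":[-140,-145,-2],"angular":[0,0,0.55],"jaw":1},{"translation":[-180,-185,-3],"angular":[0,0,0.7],"jaw":1},{"translation":[-215,-225,-4],"angular":[0,0,0.85],"jaw":1},{"translation":[-240,-260,-4],"angular":[0,0,0.972],"jaw":1},{"translation":[-240,-260,-4],"angular":[0,0,0.972],"jaw":1}]'
python3 - <<'E'
from h import *
plan([456,-73,230],0.179)
im=ctrl.get_image("wrist");i=ctrl.camera_info("wrist");print(i["camera_matrix"],i["world_from_camera"])
cv2.imwrite("pics/w1.png",cv2.resize(im[:,:,::-1],(768,576)))
for l in("flat_tin_top","green_tin"):print(l,ctrl.look_for("wrist",l))
E
```

```text
t: 1.9
ee_pos: [368.1, 233.3, 226.9]
orientation: [2.019, 2.407, -0.0]
ft_force: [-0.1, -0.2, 0.0]
width: 87.4
grasp_force: 0.0
at [368.1 233.3 226.9] q6 0.36 t [-316.9   33.3   -3.1] rv [ 0.     0.    -0.004]
[[297.31863964   0.         257.24442053]
 [  0.         297.31863964 190.18176059]
 [  0.           0.           1.        ]] [[ 9.84531255e-01 -1.68497853e-01 -4.80279213e-02  3.56026167e+02]
 [ 1.75209026e-01  9.46707370e-01  2.70271997e-01  3.08330017e+02]
 [-7.18642360e-05 -2.74506153e-01  9.61585340e-01  3.89123961e+02]
 [ 0.00000000e+00  0.00000000e+00  0.00000000e+00  1.00000000e+00]]
flat_tin_top [{'rect': [308.6, 118.7, 383.3, 194.3], 'score': 0.56}]
green_tin [{'rect': [311.8, 253.1, 357.4, 319.7], 'score': 0.81}]
```

View pics/w1.png

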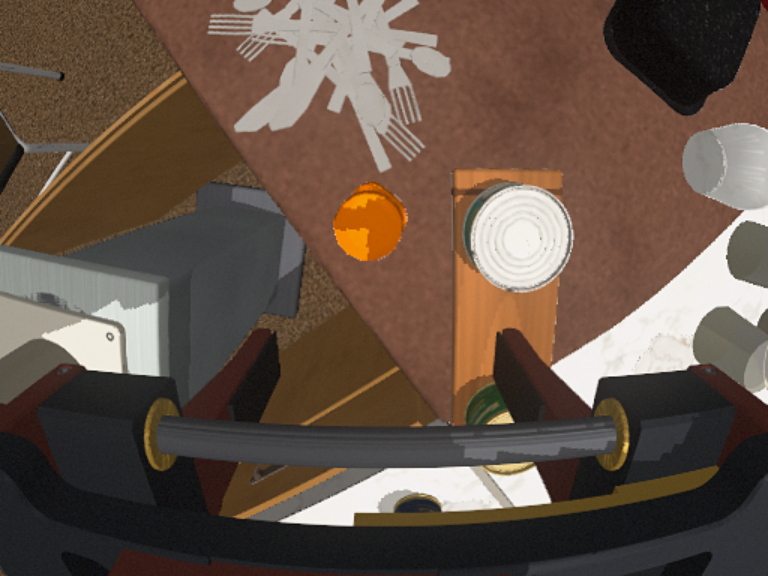

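The wrist view shows the flat tin clearly at (520,237) in the doubled picture. The board's edges are at columns ~454 and ~560 and its far end at row ~170. The green tin and blue tin are partly hidden by the gripper.

```bash
cat >> h.py <<'E'
def unproj(info,uv,z,fish=True):
    K=info["camera_matrix"];W=info["world_from_camera"];out=[]
    for u in np.atleast_2d(uv):
        q=(np.array(u)-K[:2,2])/[K[0,0],K[1,1]]
        if fish:
            r=np.hypot(*q);d=np.r_[q/r*np.sin(r),np.cos(r)]
        else: d=np.r_[q,1]
        d=W[:3,:3]@(d*[1,-1,-1]);p=W[:3,3];out.append(p+d*(z-p[2])/d[2])
    return np.array(out)
E
python3 - <<'E'
from h import *
i=ctrl.camera_info("wrist")
print(fit([(i,np.array([310.5,122,382,194.7]),1)],lambda v:cyl(v[0],v[1],14,86,40),[467,272]))
print("top circle ctr",unproj(i,[[521/1.5,237/1.5]],54).round(1))
p=unproj(i,np.array([[454,175],[455,390],[562,175],[556,340],[454,170],[562,170]])/1.5,14).round(1);print(p)
for a,b in((0,1),(2,3)):print(np.arctan2(*(p[b]-p[a])[[1,0]]))
print(np.linalg.norm(p[4]-p[5]))
E
python3 -m creep '[{"translation":[-20,2,0],"angular":[0,0,0],"jaw":1},{"translation":[-60,6,0],"angular":[0,0,0],"jaw":1},{"translation":[-100,10,0],"angular":[0,0,0],"jaw":1},{"translation":[-145,15,0],"angular":[0,0,0],"jaw":1},{"translation":[-190,20,0],"angular":[0,0,0],"jaw":1},{"translation":[-230,25,0],"angular":[0,0,0],"jaw":1},{"translation":[-250,30,0],"angular":[0,0,0],"jaw":1},{"translation":[-250,30,0],"angular":[0,0,0],"jaw":1}]'
python3 - <<'E'
from h import *
plan([456,-73,60],0.179)
im=ctrl.get_image("wrist");i=ctrl.camera_info("wrist")
cv2.imwrite("pics/w2.png",cv2.resize(im[:,:,::-1],(768,576)))
for l in("green_tin","blue_tin_mid","white_cap_jar_mid","red_cap_jar_mid"):print(l,ctrl.look_for("wrist",l))
E
```

```text
(array([474.42482803, 271.54889629]), array([1.2, 0.1, 1.3, 0.2]))
top circle ctr [[470.  273.2  54. ]]
[[413.9 309.2  14. ]
 [459.1 112.8  14. ]
 [508.9 330.8  14. ]
 [545.2 179.6  14. ]
 [413.  313.4  14. ]
 [507.9 335.1  14. ]]
-1.3445925396645257
-1.3351763048014738
97.34937082488
t: 3.05
ee_pos: [442.8, -5.1, 226.6]
orientation: [2.014, 2.411, 0.0]
ft_force: [-0.4, 1.2, 0.8]
width: 87.7
grasp_force: 0.0
at [442.8  -5.1 226.6] q6 -0.22 t [-69.2   0.8 166.6] rv [ 0. -0.  0.]
green_tin [{'rect': [294.4, 67.3, 365.7, 134.2], 'score': 0.94}]
blue_tin_mid [{'rect': [237.6, 192.9, 285.7, 251.0], 'score': 0.79}]
white_cap_jar_mid [{'rect': [295.2, 244.3, 341.7, 282.5], 'score': 0.82}]
red_cap_jar_mid [{'rect': [265.7, 312.5, 292.6, 341.6], 'score': 0.7}]
```

View pics/w2.png

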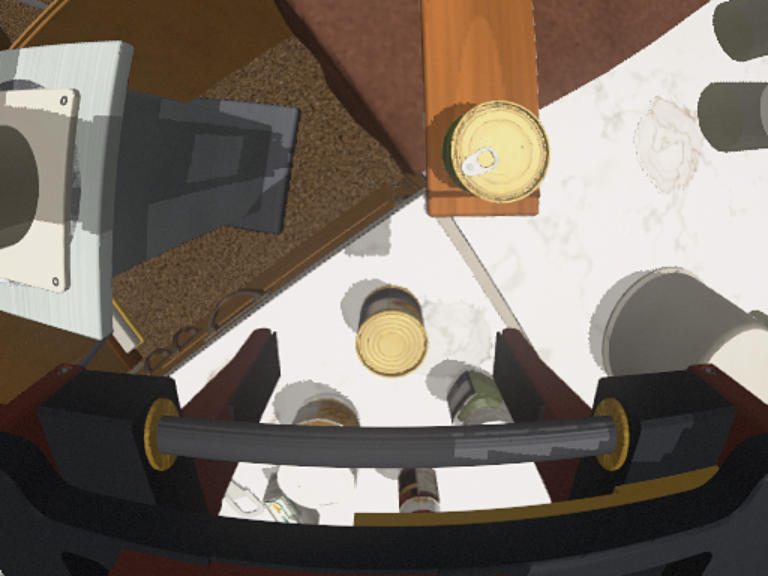

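The green tin's lid is at (500,152), the board's near corners at (428,213) and (538,215), the blue tin's lid at (392,346) and the white-cap jar near (478,395), all in the doubled picture.

```bash
python3 - <<'E'
from h import *
i=ctrl.camera_info("wrist")
g=unproj(i,[[500/1.5,152/1.5]],72)[0]
print("green",g.round(1),fit([(i,np.array([294.4,67.3,365.7,134.2]),1)],lambda v:cyl(v[0],v[1],14,76,58),[500,85]))
b=unproj(i,[[392.5/1.5,346/1.5]],72)[0]
print("blue",b.round(1),fit([(i,np.array([237.6,192.9,285.7,251]),1)],lambda v:cyl(v[0],v[1],0,58,72),[456,-73]))
c=unproj(i,np.array([[428,214],[538,215]])/1.5,14);print(c.round(1),np.linalg.norm(c[0]-c[1]))
n=c.mean(0)[:2];f=np.array([460.5,324.2]);print("len",np.linalg.norm(n-f),"mid",(n+f)/2,"dir",np.arctan2(*(n-f)[::-1]))
fl=np.array([470.5,273.]);print("tins sep",np.linalg.norm(g[:2]-fl),"mid",(g[:2]+fl)/2,"dir",np.arctan2(*(g[:2]-fl)[::-1]))
plan([b[0],b[1],30],0.179)
E
```

```text
green [507.7  92.6  72. ] (array([508.5858718,  93.4870252]), array([1.4, 1.3, 1.3, 1.3]))
blue [459.  -66.7  72. ] (array([459.24099521, -67.95914232]), array([0.8, 2.3, 0.8, 2.6]))
[[471.9  32.2  14. ]
 [567.7  51.   14. ]] 97.64962789331358
len 288.776434783697 mid [490.16244652 182.89148437] dir -1.36388778422025
tins sep 184.24578052054775 mid [489.10550286 182.77549017] dir -1.367433545751532
at [441.7  -4.1 226.6] q6 -0.22 t [-64.7   5.8 196.6] rv [-0.    -0.     0.002]
```

```bash
python3 -m creep '[{"translation":[-30,3,0],"angular":[0,0,0.015],"jaw":1},{"translation":[-65,6,10],"angular":[0,0,0.028],"jaw":1},{"translation":[-65,6,50],"angular":[0,0,0.028],"jaw":1},{"translation":[-65,6,100],"angular":[0,0,0.028],"jaw":1},{"translation":[-65,6,140],"angular":[0,0,0.028],"jaw":1},{"translation":[-65,6,175],"angular":[0,0,0.028],"jaw":1},{"translation":[-65,6,195],"angular":[0,0,0.028],"jaw":1},{"translation":[-65,6,195],"angular":[0,0,0.028],"jaw":1}]'
python3 - <<'E'
from h import *
plan([459,-67.3,30],0.205)
im=ctrl.get_image("wrist");cv2.imwrite("pics/w3.png",im[:,:,::-1])
E
```

```text
t: 4.3
ee_pos: [458.3, -67.2, 30.6]
orientation: [-2.044, -2.382, 0.003]
ft_force: [0.3, 0.4, 0.3]
width: 87.4
grasp_force: 0.0
at [458.3 -67.2  30.6] q6 -0.32 t [-0.2  0.7  0.6] rv [-0.003 -0.001 -0.053]
```

View pics/w3.png

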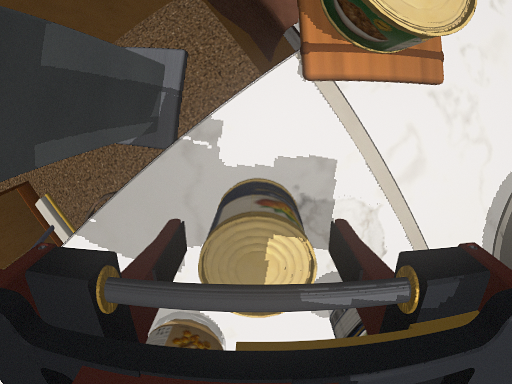

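The tin sits centred between the fingers at (258,270), so I close on it.

```bash
python3 -m creep '[{"translation":[0,0,0],"angular":[0,0,0],"jaw":0},{"translation":[0,0,0],"angular":[0,0,0],"jaw":0},{"translation":[0,0,0],"angular":[0,0,0],"jaw":0},{"translation":[0,0,0],"angular":[0,0,0],"jaw":0},{"translation":[0,0,0],"angular":[0,0,0],"jaw":0},{"translation":[0,0,0],"angular":[0,0,0],"jaw":0},{"translation":[0,0,0],"angular":[0,0,0],"jaw":0},{"translation":[0,0,-5],"angular":[0,0,0],"jaw":0}]'
python3 -m creep '[{"translation":[0,0,-15],"angular":[0,0,0],"jaw":0},{"translation":[0,0,-40],"angular":[0,0,0],"jaw":0},{"translation":[0,0,-70],"angular":[0,0,0],"jaw":0},{"translation":[0,0,-100],"angular":[0,0,0],"jaw":0},{"translation":[0,0,-120],"angular":[0,0,-0.02],"jaw":0},{"translation":[0,0,-125],"angular":[0,0,-0.053],"jaw":0},{"translation":[0,0,-125],"angular":[0,0,-0.053],"jaw":0},{"translation":[0,0,-125],"angular":[0,0,-0.053],"jaw":0}]'
python3 - <<'E'
from h import *
plan([489.7,182.8,150],0.205)
E
```

```text
t: 5.35
ee_pos: [459.1, -68.1, 36.7]
orientation: [-2.047, -2.382, 0.001]
ft_force: [-0.3, 0.5, -2.6]
width: 57.2
grasp_force: 30.0
t: 6.35
ee_pos: [458.7, -68.0, 160.9]
orientation: [-1.983, -2.435, 0.001]
ft_force: [-0.9, 0.1, -2.4]
width: 57.2
grasp_force: 30.0
at [458.7 -68.  160.9] q6 -0.38 t [239.3  81.1  10.9] rv [-0.001 -0.001 -0.001]
```

```bash
python3 -m creep '[{"translation":[15,5,0],"angular":[0,0,0],"jaw":0},{"translation":[50,17,0],"angular":[0,0,0],"jaw":0},{"translation":[95,32,0],"angular":[0,0,0],"jaw":0},{"translation":[140,47,0],"angular":[0,0,0],"jaw":0},{"translation":[185,63,0],"angular":[0,0,0],"jaw":0},{"translation":[220,75,0],"angular":[0,0,0],"jaw":0},{"translation":[239,81,0],"angular":[0,0,0],"jaw":0},{"translation":[239,81,0],"angular":[0,0,0],"jaw":0}]'
python3 - <<'E'
from h import *
plan([489.7,182.8,46],0.205)
im=ctrl.get_image("wrist");cv2.imwrite("pics/w4.png",im[:,:,::-1])
i=ctrl.camera_info("wrist");print(ctrl.look_for("wrist","flat_tin_top"))
print(proj(i,np.vstack([cyl(471.4,270.9,54,86,0)[:48:12],[[489.7,182.8,14]]]),1))
E
```

```text
t: 7.35
ee_pos: [489.9, 183.4, 161.2]
orientation: [-1.981, -2.438, 0.001]
ft_force: [-0.2, -0.8, -1.9]
width: 56.9
grasp_force: 30.0
at [489.9 183.4 161.2] q6 0.13 t [ -0.6  -0.2 115.2] rv [-0.001  0.     0.001]
[{'rect': [210.9, 46.7, 306.5, 142.6], 'score': 0.78}]
[[303.41300609 100.35289286]
 [264.7823653   44.2126977 ]
 [209.09587571  84.46962682]
 [251.64768475 137.13033861]
 [256.79458983 177.40595331]]
```

View pics/w4.png

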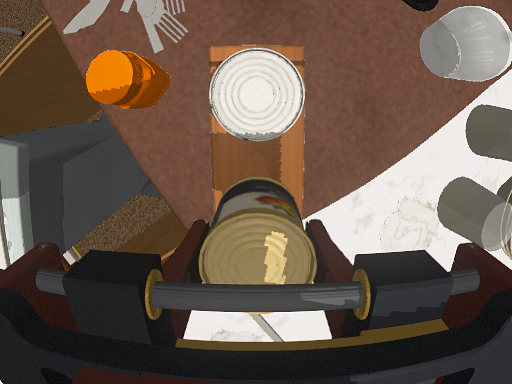

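The flat tin's lid sits at (257,94), within about 3 mm of its predicted place, and the blue tin is in line with the row. I lower it.

```bash
python3 -m creep '[{"translation":[-2,0,15],"angular":[0,0,0],"jaw":0},{"translation":[-2,0,40],"angular":[0,0,0],"jaw":0},{"translation":[-2,0,70],"angular":[0,0,0],"jaw":0},{"translation":[-2,0,95],"angular":[0,0,0],"jaw":0},{"translation":[-2,0,108],"angular":[0,0,0],"jaw":0},{"translation":[-2,0,112],"angular":[0,0,0],"jaw":0},{"translation":[-2,0,115],"angular":[0,0,0],"jaw":0},{"translation":[-2,0,115],"angular":[0,0,0],"jaw":0}]'
python3 -m creep '[{"translation":[0,0,0],"angular":[0,0,0],"jaw":0.4},{"translation":[0,0,0],"angular":[0,0,0],"jaw":0.9},{"translation":[0,0,0],"angular":[0,0,0],"jaw":1},{"translation":[0,0,0],"angular":[0,0,0],"jaw":1},{"translation":[0,0,-30],"angular":[0,0,0],"jaw":1},{"translation":[0,0,-80],"angular":[0,0,0],"jaw":1},{"translation":[0,0,-130],"angular":[0,0,0],"jaw":1},{"translation":[0,0,-175],"angular":[0,0,0],"jaw":1}]'
python3 - <<'E'
from h import *
im=ctrl.get_image("wrist");i=ctrl.camera_info("wrist");d=ctrl.look_for("wrist","blue_tin_mid");print(d)
if d: print(fit([(i,np.array(d[0]["rect"]),1)],lambda v:cyl(v[0],v[1],14,58,72),[490,182]))
plan([556,-129,150],0.205)
E
```

```text
t: 8.45
ee_pos: [491.1, 180.5, 47.2]
orientation: [1.983, 2.436, 0.001]
ft_force: [-0.4, 0.4, -1.9]
width: 57.3
grasp_force: 30.0
t: 9.45
ee_pos: [490.7, 180.4, 223.6]
orientation: [1.983, 2.436, 0.001]
ft_force: [1.2, -0.1, 0.4]
width: 87.4
grasp_force: 0.0
[{'rect': [230.1, 146.3, 284.1, 206.6], 'score': 0.67}]
(array([496.03019676, 179.16626687]), array([0.3, 0.8, 0.3, 0.7]))
at [493.5 181.4 226.7] q6 0.13 t [-316.7   -2.4   76.3] rv [ 0.009 -0.001 -0.001]
```

```bash
python3 -m creep '[{"translation":[-20,0,0],"angular":[0,0,0],"jaw":1},{"translation":[-60,0,0],"angular":[0,0,0],"jaw":1},{"translation":[-105,0,0],"angular":[0,0,0],"jaw":1},{"translation":[-150,0,0],"angular":[0,0,0],"jaw":1},{"translation":[-195,0,0],"angular":[0,0,0],"jaw":1},{"translation":[-230,0,0],"angular":[0,0,0],"jaw":1},{"translation":[-246,0,0],"angular":[0,0,0],"jaw":1},{"translation":[-246,0,0],"angular":[0,0,0],"jaw":1}]'
python3 - <<'E'
from h import *
im=ctrl.get_image("wrist");i=ctrl.camera_info("wrist");cv2.imwrite("pics/w5.png",cv2.resize(im[:,:,::-1],(768,576)))
for l,(z,dd,h) in dict(white_cap_jar_mid=(0,47,98),red_cap_jar_mid=(0,41,105),honey_jar_mid=(0,76,103)).items():
  for d in ctrl.look_for("wrist",l): print(l,d,*fit([(i,np.array(d["rect"]),1)],lambda v:cyl(v[0],v[1],z,dd,h),[520,-150]))
plan([556,-129,60],0.205)
E
```

```text
t: 10.55
ee_pos: [540.3, -60.8, 221.1]
orientation: [-1.985, -2.434, 0.001]
ft_force: [0.6, 0.8, -0.0]
width: 88.1
grasp_force: 0.0
white_cap_jar_mid {'rect': [235.4, 196.6, 279.6, 263.7], 'score': 0.7} [ 554.55989823 -125.69553858] [0.1 0.  0.1 0. ]
red_cap_jar_mid {'rect': [195.2, 270.4, 232.4, 335.0], 'score': 0.64} [ 520.65294898 -245.7718444 ] [0.7 1.4 0.9 2.2]
honey_jar_mid {'rect': [112.6, 215.4, 168.0, 268.9], 'score': 0.97} [ 400.39721896 -199.66629263] [20.8  1.4  2.4 29.9]
at [540.2 -59.3 221.5] q6 -0.34 t [-71.5   1.3 161.5] rv [-0. -0.  0.]
```

View pics/w5.png

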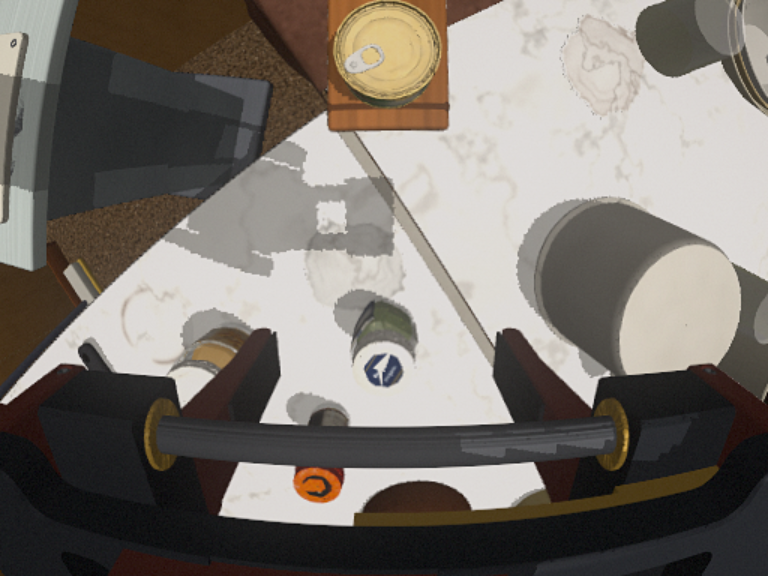

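The white cap's centre is at (384,367), the red cap is at (319,482) and the grey mug is clear to the right of column 530. First I check the mug against the gripper body.

```bash
python3 - <<'E'
from h import *
i=ctrl.camera_info("wrist")
print("cap",unproj(i,[[384/1.5,367/1.5]],98),"redcap",unproj(i,[[319/1.5,482/1.5]],105))
print("mug base",unproj(i,np.array([[540,270],[560,330]])/1.5,0),"rim",unproj(i,np.array([[622,340]])/1.5,130))
print("green",unproj(i,np.array([[388,52]])/1.5,72),"end",unproj(i,np.array([[329,130],[448,130]])/1.5,14))
E
python3 -m creep '[{"translation":[-30,0,0],"angular":[0,0,0],"jaw":1},{"translation":[-68,1,0],"angular":[0,0,0],"jaw":1},{"translation":[-68,1,15],"angular":[0,0,0],"jaw":1},{"translation":[-68,1,50],"angular":[0,0,0],"jaw":1},{"translation":[-68,1,70],"angular":[0,0,0],"jaw":1},{"translation":[-68,1,80],"angular":[0,0,0],"jaw":1},{"translation":[-68,1,80],"angular":[0,0,0],"jaw":1},{"translation":[-68,1,80],"angular":[0,0,0],"jaw":1}]'
python3 - <<'E'
from h import *
plan([554.6,-125.7,45],0.205)
im=ctrl.get_image("wrist");i=ctrl.camera_info("wrist");cv2.imwrite("pics/w6.png",im[:,:,::-1])
for d in ctrl.look_for("wrist","white_cap_jar_mid"): print(d,*fit([(i,np.array(d["rect"]),1)],lambda v:cyl(v[0],v[1],0,47,98),[520,-150]))
E
```

```text
cap [[ 553.3347144  -125.45421523   98.        ]] redcap [[ 522.52336178 -237.69077225  105.        ]]
mug base [[ 684.23103288  -50.13834044    0.        ]
 [ 723.51158105 -103.30438657    0.        ]] rim [[706.54930853 -62.31692258 130.        ]]
green [[511.40536534  90.47368991  72.        ]] end [[474.7349028   30.50109423  14.        ]
 [570.13901113  50.40683461  14.        ]]
t: 11.75
ee_pos: [555.8, -126.6, 142.4]
orientation: [1.982, 2.436, 0.001]
ft_force: [-0.6, -0.6, 0.2]
width: 87.9
grasp_force: 0.0
at [ 555.8 -126.6  142.4] q6 -0.45 t [ 1.2 -1.1 97.4] rv [ 0.001  0.    -0.001]
{'rect': [221.9, 155.8, 287.0, 240.7], 'score': 0.56} [ 554.80553797 -127.40938633] [0.9 1.4 0.9 1. ]
```

View pics/w6.png

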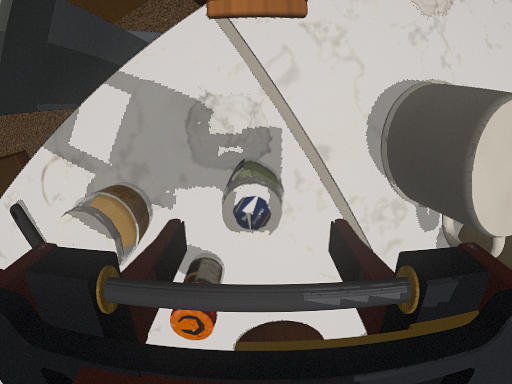

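The white-cap jar at (253,205) is centred between the fingers. I descend and grasp.

```bash
python3 -m creep '[{"translation":[1,-1,20],"angular":[0,0,0],"jaw":1},{"translation":[1,-1,50],"angular":[0,0,0],"jaw":1},{"translation":[1,-1,80],"angular":[0,0,0],"jaw":1},{"translation":[1,-1,95],"angular":[0,0,0],"jaw":1},{"translation":[1,-1,97],"angular":[0,0,0],"jaw":1},{"translation":[1,-1,97],"angular":[0,0,0],"jaw":0},{"translation":[1,-1,97],"angular":[0,0,0],"jaw":0},{"translation":[1,-1,97],"angular":[0,0,0],"jaw":0}]'
python3 -m creep '[{"translation":[0,0,0],"angular":[0,0,0],"jaw":0},{"translation":[0,0,0],"angular":[0,0,0],"jaw":0},{"translation":[0,0,0],"angular":[0,0,0],"jaw":0},{"translation":[0,0,0],"angular":[0,0,0],"jaw":0},{"translation":[0,0,0],"angular":[0,0,0],"jaw":0},{"translation":[0,0,-10],"angular":[0,0,0],"jaw":0},{"translation":[0,0,-30],"angular":[0,0,0],"jaw":0},{"translation":[0,0,-50],"angular":[0,0,0],"jaw":0}]'
python3 - <<'E'
from h import *
plan([528.4,-2.5,45],0.205)
E
```

```text
t: 12.85
ee_pos: [554.6, -126.2, 45.5]
orientation: [1.983, 2.435, 0.001]
ft_force: [0.2, 1.1, -0.8]
width: 61.5
grasp_force: 0.0
t: 13.85
ee_pos: [554.0, -126.0, 95.3]
orientation: [-1.984, -2.436, 0.0]
ft_force: [0.8, -0.1, -2.1]
width: 51.6
grasp_force: 30.0
at [ 554.  -126.    95.3] q6 -0.45 t [126.1  -0.   50.4] rv [-0.    -0.    -0.001]
```

```bash
python3 -m creep '[{"translation":[10,0,0],"angular":[0,0,0],"jaw":0},{"translation":[35,0,0],"angular":[0,0,0],"jaw":0},{"translation":[65,0,0],"angular":[0,0,0],"jaw":0},{"translation":[95,0,0],"angular":[0,0,0],"jaw":0},{"translation":[117,0,0],"angular":[0,0,0],"jaw":0},{"translation":[126,0,0],"angular":[0,0,0],"jaw":0},{"translation":[126,0,0],"angular":[0,0,0],"jaw":0},{"translation":[126,0,0],"angular":[0,0,0],"jaw":0}]'
python3 - <<'E'
from h import *
plan([528.4,-2.5,45.5],0.205)
im=ctrl.get_image("wrist");s=ctrl.get_image("scene")
print(ctrl.get_obs()["width"])
cv2.imwrite("pics/w7.png",np.hstack([im[:,:,::-1][:,100:400],cv2.resize(s[120:248,200:300,::-1],(300,384),interpolation=cv2.INTER_CUBIC)]))
E
```

```text
t: 14.85
ee_pos: [528.8, -3.1, 94.6]
orientation: [1.984, 2.436, -0.0]
ft_force: [0.2, -0.5, -0.5]
width: 51.9
grasp_force: 30.0
at [528.8  -3.1  94.6] q6 -0.23 t [ 0.7 -0.2 49.1] rv [ 0.     0.    -0.001]
51.03750064713684
```

View pics/w7.png

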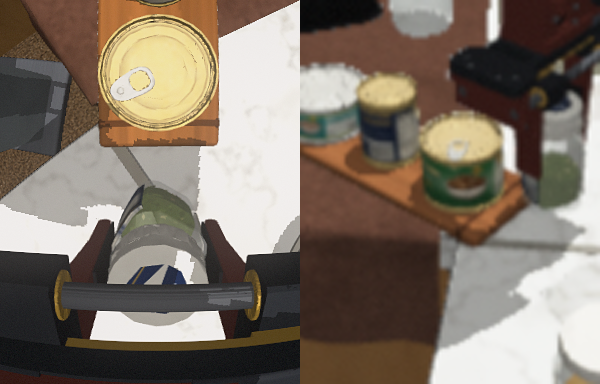

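The jar hangs upright, its cap centred at column ~157 like the board (~158). The scene crop shows the blue tin standing between the two fixed tins. I lower the jar and release.

```bash
python3 -m creep '[{"translation":[1,0,10],"angular":[0,0,0],"jaw":0},{"translation":[1,0,25],"angular":[0,0,0],"jaw":0},{"translation":[1,0,38],"angular":[0,0,0],"jaw":0},{"translation":[1,0,45],"angular":[0,0,0],"jaw":0},{"translation":[1,0,49],"angular":[0,0,0],"jaw":0},{"translation":[1,0,49],"angular":[0,0,0],"jaw":0},{"translation":[1,0,49],"angular":[0,0,0],"jaw":0},{"translation":[1,0,49],"angular":[0,0,0],"jaw":0.4}]'
python3 -m creep '[{"translation":[0,0,0],"angular":[0,0,0],"jaw":0.7},{"translation":[0,0,0],"angular":[0,0,0],"jaw":1},{"translation":[0,0,0],"angular":[0,0,0],"jaw":1},{"translation":[0,0,-20],"angular":[0,0,0],"jaw":1},{"translation":[0,0,-60],"angular":[0,0,0],"jaw":1},{"translation":[0,0,-110],"angular":[0,0,0],"jaw":1},{"translation":[0,0,-160],"angular":[0,0,0],"jaw":1},{"translation":[0,0,-180],"angular":[0,0,0],"jaw":1}]'
python3 - <<'E'
from h import *
plan([522,-165,225],0.205)
E
```

```text
t: 15.95
ee_pos: [528.6, -1.7, 45.9]
orientation: [1.983, 2.436, 0.0]
ft_force: [0.3, 0.2, -2.5]
width: 51.6
grasp_force: 30.0
t: 16.95
ee_pos: [529.7, -1.7, 228.9]
orientation: [1.981, 2.433, 0.005]
ft_force: [-0.3, -0.9, 0.0]
width: 87.8
grasp_force: 0.0
at [529.7  -1.7 228.9] q6 -0.23 t [-158.3  -40.7    3.9] rv [ 0.005  0.001 -0.001]
```

```bash
python3 -m creep '[{"translation":[-15,-4,0],"angular":[0,0,0],"jaw":1},{"translation":[-45,-12,0],"angular":[0,0,0],"jaw":1},{"translation":[-80,-21,0],"angular":[0,0,0],"jaw":1},{"translation":[-115,-30,0],"angular":[0,0,0],"jaw":1},{"translation":[-145,-37,0],"angular":[0,0,0],"jaw":1},{"translation":[-158,-40,0],"angular":[0,0,0],"jaw":1},{"translation":[-158,-40,0],"angular":[0,0,0],"jaw":1},{"translation":[-158,-40,0],"angular":[0,0,0],"jaw":1}]'
python3 - <<'E'
from h import *
im=ctrl.get_image("wrist");i=ctrl.camera_info("wrist");cv2.imwrite("pics/w8.png",cv2.resize(im[:,:,::-1],(768,576)))
for l,(z,dd,h) in dict(white_cap_jar_mid=(0,47,98),red_cap_jar_mid=(0,41,105),honey_jar_mid=(0,76,103)).items():
  for d in ctrl.look_for("wrist",l): print(l,d,*fit([(i,np.array(d["rect"]),1)],lambda v:cyl(v[0],v[1],z,dd,h),[520,-150]))
print(ctrl.look_for("wrist","carton_mid"))
plan([521,-240,53],0.205)
E
```

```text
t: 17.95
ee_pos: [521.0, -163.9, 225.2]
orientation: [-1.983, -2.436, 0.0]
ft_force: [0.0, -0.3, 1.0]
width: 87.8
grasp_force: 0.0
white_cap_jar_mid {'rect': [271.4, 6.5, 321.1, 66.8], 'score': 0.73} [529.37357779  -4.98614024] [1.5 0.8 0.8 1.2]
red_cap_jar_mid {'rect': [223.7, 206.7, 259.6, 271.2], 'score': 0.64} [ 521.33385213 -244.54070466] [1.1 0.6 1.  0.6]
honey_jar_mid {'rect': [127.8, 145.7, 198.4, 216.8], 'score': 0.81} [ 422.21736568 -184.86915093] [ 2.6  8.4 11.2  2.4]
[{'rect': [123.4, 216.5, 160.0, 254.9], 'score': 0.65}]
at [ 521.3 -163.9  225.8] q6 -0.53 t [-74.5 -15.9 172.8] rv [0. 0. 0.]
```

View pics/w8.png

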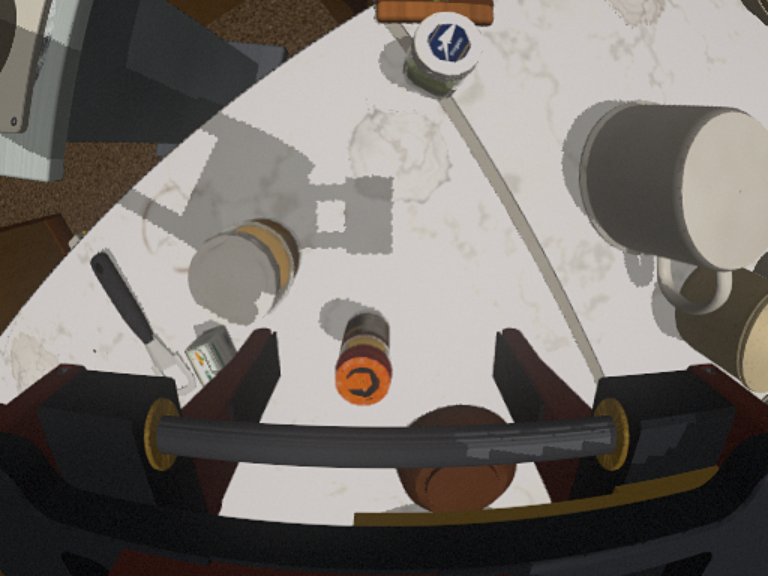

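The red cap is at (363,378), the honey jar's lid at (235,275), the brown bowl spans 397–517 × 405–512, and the white jar (448,42) stands past the board end. I compute the red jar's position and check the bowl clearance.

```bash
python3 - <<'E'
from h import *
i=ctrl.camera_info("wrist")
print("red",unproj(i,[[363/1.5,378/1.5]],105),"white",unproj(i,[[448/1.5,42/1.5]],98),"honey",unproj(i,[[235/1.5,275/1.5]],103))
print("bowl",unproj(i,np.array([[397,450],[430,408],[457,405],[500,415]])/1.5,5),)
print("carton",fit([(i,np.array([123.4,216.5,160,254.9]),1)],lambda v:box(v[0],v[1],0,.607,30,80,55),[391,-308]))
E
```

```text
red [[ 521.31812033 -240.42267736  105.        ]] white [[529.89036466  -3.79146729  98.        ]] honey [[ 420.55366405 -184.17014566  103.        ]]
bowl [[ 577.12688821 -371.99318666    5.        ]
 [ 598.19799051 -313.84496194    5.        ]
 [ 624.23198894 -305.5607218     5.        ]
 [ 672.45296199 -310.07201692    5.        ]]
carton (array([ 374.37169325, -313.82203706]), array([17.1,  1.5,  2.8, 29.4]))
```

```bash
python3 -m creep '[{"translation":[-35,-7,0],"angular":[0,0,0],"jaw":1},{"translation":[-76,-16,0],"angular":[0,0,0],"jaw":1},{"translation":[-76,-16,20],"angular":[0,0,0],"jaw":1},{"translation":[-76,-16,65],"angular":[0,0,0],"jaw":1},{"translation":[-76,-16,110],"angular":[0,0,0],"jaw":1},{"translation":[-76,-16,150],"angular":[0,0,0],"jaw":1},{"translation":[-76,-16,175],"angular":[0,0,0],"jaw":1},{"translation":[-76,-16,180],"angular":[0,0,0],"jaw":1}]'
python3 -m creep '[{"translation":[0,0,0],"angular":[0,0,0],"jaw":0},{"translation":[0,0,0],"angular":[0,0,0],"jaw":0},{"translation":[0,0,0],"angular":[0,0,0],"jaw":0},{"translation":[0,0,0],"angular":[0,0,0],"jaw":0},{"translation":[0,0,0],"angular":[0,0,0],"jaw":0},{"translation":[0,0,0],"angular":[0,0,0],"jaw":0},{"translation":[0,0,0],"angular":[0,0,0],"jaw":0},{"translation":[0,0,0],"angular":[0,0,0],"jaw":0}]'
python3 -m creep '[{"translation":[0,0,-5],"angular":[0,0,0],"jaw":0},{"translation":[0,0,-20],"angular":[0,0,0],"jaw":0},{"translation":[0,0,-50],"angular":[0,0,0],"jaw":0},{"translation":[0,0,-90],"angular":[0,0,0],"jaw":0},{"translation":[0,0,-125],"angular":[0,0,0],"jaw":0},{"translation":[0,0,-145],"angular":[0,0,0],"jaw":0},{"translation":[0,0,-150],"angular":[0,0,0],"jaw":0},{"translation":[0,0,-150],"angular":[0,0,0],"jaw":0}]'
python3 - <<'E'
from h import *
plan([475,-100,195],0.205)
plan([475,100,195],0.205)
E
```

```text
t: 19.2
ee_pos: [520.1, -241.4, 44.1]
orientation: [-1.981, -2.434, 0.001]
ft_force: [0.0, 0.9, -1.8]
width: 87.5
grasp_force: 0.0
t: 20.2
ee_pos: [521.1, -242.3, 45.9]
orientation: [1.984, 2.436, 0.0]
ft_force: [-0.9, 0.5, 5.1]
width: 40.7
grasp_force: 29.9
t: 21.2
ee_pos: [520.8, -242.1, 195.7]
orientation: [1.984, 2.436, 0.0]
ft_force: [-0.2, 0.5, -1.4]
width: 40.3
grasp_force: 29.9
at [ 520.8 -242.1  195.7] q6 -0.66 t [148.4 -16.    0.7] rv [ 0.     0.    -0.001]
at [ 520.8 -242.1  195.7] q6 -0.66 t [344.3  24.5   0.7] rv [ 0.     0.    -0.001]
```

```bash
python3 -m creep '[{"translation":[20,3,0],"angular":[0,0,0],"jaw":0},{"translation":[65,10,0],"angular":[0,0,0],"jaw":0},{"translation":[120,19,0],"angular":[0,0,0],"jaw":0},{"translation":[175,28,0],"angular":[0,0,0],"jaw":0},{"translation":[230,37,0],"angular":[0,0,0],"jaw":0},{"translation":[285,46,0],"angular":[0,0,0],"jaw":0},{"translation":[325,52,0],"angular":[0,0,0],"jaw":0},{"translation":[343,55,0],"angular":[0,0,0],"jaw":0}]'
python3 -m creep '[{"translation":[0,0,0],"angular":[0,0,0],"jaw":0},{"translation":[0,0,0],"angular":[0,0,0],"jaw":0},{"translation":[0,0,0],"angular":[0,0,0],"jaw":0},{"translation":[0,0,0],"angular":[0,0,0],"jaw":0},{"translation":[0,0,0],"angular":[0,0,0],"jaw":0},{"translation":[0,0,0],"angular":[0,0,0],"jaw":0},{"translation":[0,0,0],"angular":[0,0,0],"jaw":0},{"translation":[0,0,0],"angular":[0,0,0],"jaw":0}]'
python3 - <<'E'
from h import *
im=ctrl.get_image("wrist");i=ctrl.camera_info("wrist");cv2.imwrite("pics/w9.png",cv2.resize(im[:,:,::-1],(768,576)))
for l,(z,dd,h) in dict(blue_tin_mid=(14,58,72),green_tin=(14,76,58),flat_tin_top=(14,86,40)).items():
  for d in ctrl.look_for("wrist",l): print(l,d,*fit([(i,np.array(d["rect"]),1)],lambda v:cyl(v[0],v[1],z,dd,h),[490,180]))
plan([490,180,131.5],0.205)
E
```

```text
t: 22.2
ee_pos: [503.8, 107.3, 194.8]
orientation: [-1.979, -2.438, 0.002]
ft_force: [-0.3, -0.2, -0.5]
width: 40.9
grasp_force: 29.9
t: 23.2
ee_pos: [505.3, 104.9, 195.7]
orientation: [1.984, 2.436, -0.0]
ft_force: [0.6, -0.5, -1.4]
width: 40.6
grasp_force: 29.9
blue_tin_mid {'rect': [228.3, 74.2, 292.1, 135.4], 'score': 0.82} [493.15835522 181.06090318] [0.1 1.  0.1 1. ]
green_tin {'rect': [220.9, 150.6, 296.5, 215.6], 'score': 0.87} [507.51935427 105.13707487] [ 0.2 11.4  0.2  3.6]
flat_tin_top {'rect': [217.8, 0.0, 299.2, 64.1], 'score': 0.67} [474.07225092 266.70809712] [ 1.6 15.4  1.6  2.8]
at [505.3 104.9 195.7] q6 -0.02 t [76.7  0.2 64.2] rv [ 0.     0.    -0.001]
```

View pics/w9.png

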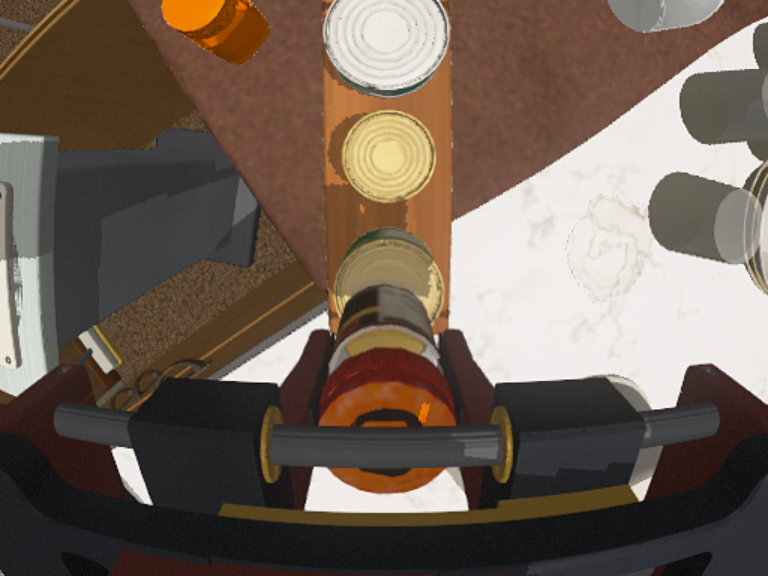

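The blue tin's lid is at (389,156), upright and centred on the board between the tins, and the red jar hangs straight. I carry it over and lower it.

```bash
python3 -m creep '[{"translation":[15,0,0],"angular":[0,0,0],"jaw":0},{"translation":[45,1,0],"angular":[0,0,0],"jaw":0},{"translation":[70,2,0],"angular":[0,0,0],"jaw":0},{"translation":[77,2,0],"angular":[0,0,0],"jaw":0},{"translation":[77,2,15],"angular":[0,0,0],"jaw":0},{"translation":[77,2,35],"angular":[0,0,0],"jaw":0},{"translation":[77,2,50],"angular":[0,0,0],"jaw":0},{"translation":[77,2,54],"angular":[0,0,0],"jaw":0}]'
python3 - <<'E'
from h import *
plan([491.8,180.8,131.5],0.205)
im=ctrl.get_image("wrist");s=ctrl.get_image("scene")
cv2.imwrite("pics/w10.png",np.hstack([im[:,:,::-1][:,100:400],cv2.resize(s[90:218,180:280,::-1],(300,384),interpolation=cv2.INTER_CUBIC)]))
E
```

```text
t: 24.4
ee_pos: [491.0, 179.8, 140.2]
orientation: [-1.984, -2.434, 0.003]
ft_force: [-0.0, -0.4, -1.7]
width: 40.7
grasp_force: 29.9
at [491.  179.8 140.2] q6 0.13 t [0.8 1.  8.7] rv [-0.003  0.    -0.002]
```

View pics/w10.png

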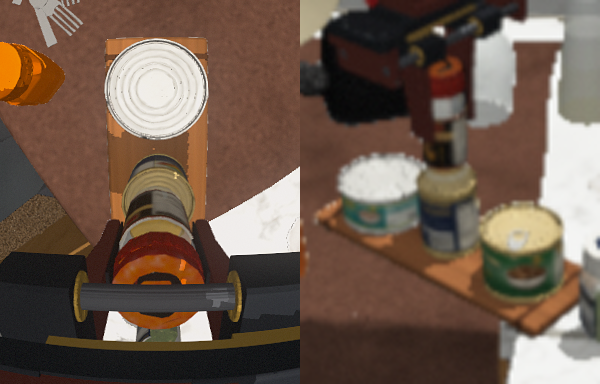

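The jar is centred over the blue tin in both views. I lower the last 9 mm and release.

```bash
python3 -m creep '[{"translation":[1,1,3],"angular":[0,0,0],"jaw":0},{"translation":[1,1,5],"angular":[0,0,0],"jaw":0},{"translation":[1,1,7],"angular":[0,0,0],"jaw":0},{"translation":[1,1,8],"angular":[0,0,0],"jaw":0},{"translation":[1,1,8],"angular":[0,0,0],"jaw":0},{"translation":[1,1,8],"angular":[0,0,0],"jaw":0},{"translation":[1,1,8],"angular":[0,0,0],"jaw":0},{"translation":[1,1,8],"angular":[0,0,0],"jaw":0}]'
python3 -m creep '[{"translation":[0,0,1],"angular":[0,0,0],"jaw":0},{"translation":[0,0,1],"angular":[0,0,0],"jaw":0.6},{"translation":[0,0,1],"angular":[0,0,0],"jaw":1},{"translation":[0,0,1],"angular":[0,0,0],"jaw":1},{"translation":[0,0,1],"angular":[0,0,0],"jaw":1},{"translation":[0,0,1],"angular":[0,0,0],"jaw":1},{"translation":[0,0,-15],"angular":[0,0,0],"jaw":1},{"translation":[0,0,-40],"angular":[0,0,0],"jaw":1}]'
python3 -m creep '[{"translation":[0,0,-20],"angular":[0,0,0],"jaw":1},{"translation":[0,0,-55],"angular":[0,0,0],"jaw":1},{"translation":[0,0,-80],"angular":[0,0,0],"jaw":1},{"translation":[-30,-15,-80],"angular":[0,0,0],"jaw":1},{"translation":[-75,-40,-80],"angular":[0,0,0],"jaw":1},{"translation":[-115,-65,-80],"angular":[0,0,0],"jaw":1},{"translation":[-135,-75,-80],"angular":[0,0,0],"jaw":1},{"translation":[-135,-75,-80],"angular":[0,0,0],"jaw":1}]'
python3 - <<'E'
from h import *
im=ctrl.get_image("wrist");i=ctrl.camera_info("wrist");im2=ctrl.get_image("scene");S=ctrl.camera_info("scene")
for l,(z,dd,h) in dict(blue_tin_mid=(14,58,72),red_cap_jar_mid=(86,41,105)).items():
  for d in ctrl.look_for("wrist",l): print(l,d,*fit([(i,np.array(d["rect"]),1)],lambda v:cyl(v[0],v[1],z,dd,h),[490,180]))
# carton look pose: long axis angle pi/2+.607, closing axis .607
plan([400,-235,225],0.607)
E
```

```text
t: 25.5
ee_pos: [492.5, 181.8, 133.7]
orientation: [1.984, 2.436, 0.0]
ft_force: [-0.0, -0.4, -1.0]
width: 40.2
grasp_force: 29.9
t: 26.5
ee_pos: [492.1, 181.7, 174.4]
orientation: [-1.983, -2.436, 0.002]
ft_force: [-0.0, -0.2, 0.0]
width: 87.8
grasp_force: 0.0
t: 27.5
ee_pos: [446.3, 33.4, 254.8]
orientation: [1.986, 2.433, 0.001]
ft_force: [0.5, 0.5, -0.8]
width: 87.7
grasp_force: 0.0
blue_tin_mid {'rect': [291.5, 33.0, 343.5, 86.3], 'score': 0.88} [489.47394981 178.93174281] [3.6 0.3 1.7 0.4]
red_cap_jar_mid {'rect': [306.9, 12.4, 373.7, 73.6], 'score': 0.68} [491.48683649 180.12352134] [2.8 0.6 1.2 0.9]
at [446.8  35.2 254.1] q6 -0.15 t [-255.  -100.8   29. ] rv [ 0.001  0.    -0.402]
```

```bash
python3 -m creep '[{"translation":[-20,-8,3],"angular":[0,0,-0.05],"jaw":1},{"translation":[-60,-24,8],"angular":[0,0,-0.12],"jaw":1},{"translation":[-105,-42,12],"angular":[0,0,-0.2],"jaw":1},{"translation":[-150,-60,17],"angular":[0,0,-0.28],"jaw":1},{"translation":[-195,-78,22],"angular":[0,0,-0.35],"jaw":1},{"translation":[-235,-94,27],"angular":[0,0,-0.4],"jaw":1},{"translation":[-255,-101,29],"angular":[0,0,-0.4],"jaw":1},{"translation":[-255,-101,29],"angular":[0,0,-0.4],"jaw":1}]'
python3 - <<'E'
from h import *
im=ctrl.get_image("wrist");i=ctrl.camera_info("wrist");cv2.imwrite("pics/w11.png",cv2.resize(im[:,:,::-1],(768,576)))
print(ctrl.look_for("wrist","carton_mid"))
plan([391,-308,20],0.607)
E
```

```text
t: 28.7
ee_pos: [399.5, -236.2, 224.4]
orientation: [-1.462, -2.78, -0.0]
ft_force: [0.5, -0.7, -0.6]
width: 87.5
grasp_force: 0.0
[{'rect': [209.6, 174.4, 232.8, 246.3], 'score': 0.83}]
at [ 399.4 -235.   224.5] q6 -1.16 t [-55.4 -48.4 204.5] rv [-0.    -0.001 -0.003]
```

View pics/w11.png

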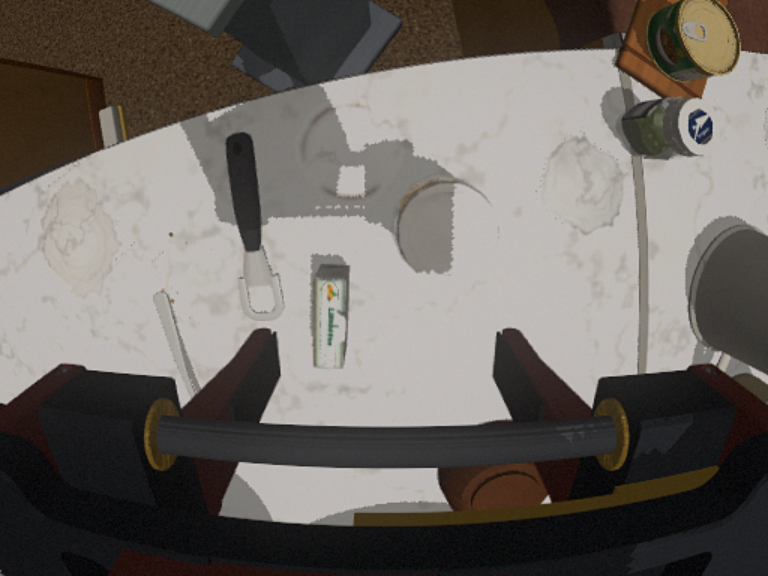

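The carton stands at cols 314–349, rows 263–368, its long side nearly along the image's vertical, with the honey jar's lid at (447,225) and the spatula at (262,280).

```bash
python3 - <<'E'
from h import *
i=ctrl.camera_info("wrist")
p=unproj(i,np.array([[316,278],[349,279],[346,366],[314,367]])/1.5,50);print(p.round(1),p.mean(0).round(1))
a=(p[0]+p[1])/2;b=(p[2]+p[3])/2;d=a-b;ang=np.arctan2(d[1],d[0]);print("len",np.linalg.norm(d),"long ang",ang,"closing",ang-np.pi/2)
for y in(ang-np.pi/2,):
  print(fit([(i,np.array([209.6,174.4,232.8,246.3]),1)],lambda v:box(v[0],v[1],0,y,30,80,53),[391,-308]))
print("honey",unproj(i,np.array([[447,225]])/1.5,103),"spat",unproj(i,np.array([[280,300],[240,300]])/1.5,5))
E
```

```text
[[ 363.4 -278.9   50. ]
 [ 385.4 -264.8   50. ]
 [ 424.6 -329.6   50. ]
 [ 402.9 -346.3   50. ]] [ 394.1 -304.9   50. ]
len 76.91367931917877 long ang 2.1070022210349206 closing 0.5362058942400241
(array([ 392.91083196, -305.08340264]), array([2.6, 0.6, 3.6, 0.7]))
honey [[ 413.08879611 -184.50761119  103.        ]] spat [[ 347.4628605  -329.78746907    5.        ]
 [ 315.45479953 -352.16490258    5.        ]]
```

```bash
python3 - <<'E'
from h import *
plan([393.5,-305,90],0.54)
E
```

```text
at [ 399.4 -235.   224.5] q6 -1.16 t [-54.3 -44.7 134.5] rv [-0.    -0.001  0.064]
```

```bash
python3 -m creep '[{"translation":[-25,-20,0],"angular":[0,0,0.03],"jaw":0.68},{"translation":[-54,-45,0],"angular":[0,0,0.064],"jaw":0.68},{"translation":[-54,-45,20],"angular":[0,0,0.064],"jaw":0.68},{"translation":[-54,-45,60],"angular":[0,0,0.064],"jaw":0.68},{"translation":[-54,-45,95],"angular":[0,0,0.064],"jaw":0.68},{"translation":[-54,-45,120],"angular":[0,0,0.064],"jaw":0.68},{"translation":[-54,-45,130],"angular":[0,0,0.064],"jaw":0.68},{"translation":[-54,-45,130],"angular":[0,0,0.064],"jaw":0.68}]'
python3 - <<'E'
from h import *
im=ctrl.get_image("wrist");i=ctrl.camera_info("wrist");cv2.imwrite("pics/w12.png",im[:,:,::-1])
print(ctrl.look_for("wrist","carton_mid"))
plan([393.5,-305,18],0.54)
E
```

```text
t: 29.8
ee_pos: [393.1, -305.0, 94.6]
orientation: [-1.546, -2.734, -0.0]
ft_force: [0.3, 0.2, 0.3]
width: 59.8
grasp_force: 0.0
[]
at [ 393.5 -305.8   95.6] q6 -1.23 t [ 0.9  0.4 77.6] rv [0.001 0.001 0.001]
```

View pics/w12.png

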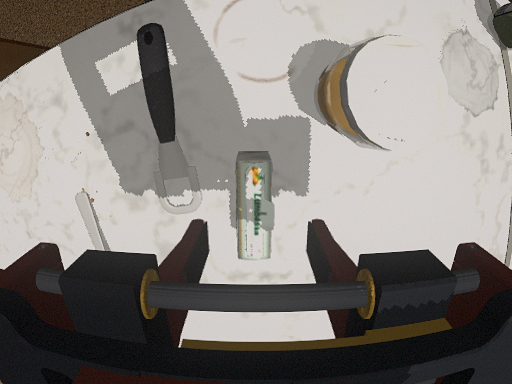

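The carton (cols 237–271, rows 152–260) lies straight and centred between the fingers. I check its centre along its length while descending.

```bash
python3 - <<'E'
from h import *
i=ctrl.camera_info("wrist")
p=unproj(i,[[237,163],[271,164],[269,259],[239,260]],50);print(p.round(1),p.mean(0).round(1))
plan([*p.mean(0)[:2],18],0.54)
E
python3 -m creep '[{"translation":[0,0,15],"angular":[0,0,0],"jaw":0.68},{"translation":[0,0,35],"angular":[0,0,0],"jaw":0.68},{"translation":[0,0,55],"angular":[0,0,0],"jaw":0.68},{"translation":[0,0,70],"angular":[0,0,0],"jaw":0.68},{"translation":[0,0,77],"angular":[0,0,0],"jaw":0.68},{"translation":[0,0,77],"angular":[0,0,0],"jaw":0.68},{"translation":[0,0,77],"angular":[0,0,0],"jaw":0.5},{"translation":[0,0,77],"angular":[0,0,0],"jaw":0}]'
python3 -m creep '[{"translation":[0,0,0],"angular":[0,0,0],"jaw":0},{"translation":[0,0,0],"angular":[0,0,0],"jaw":0},{"translation":[0,0,0],"angular":[0,0,0],"jaw":0},{"translation":[0,0,0],"angular":[0,0,0],"jaw":0},{"translation":[0,0,0],"angular":[0,0,0],"jaw":0},{"translation":[0,0,0],"angular":[0,0,0],"jaw":0},{"translation":[0,0,0],"angular":[0,0,0],"jaw":0},{"translation":[0,0,0],"angular":[0,0,0],"jaw":0}]'
python3 -m creep '[{"translation":[0,0,-5],"angular":[0,0,0],"jaw":0},{"translation":[0,0,-20],"angular":[0,0,0],"jaw":0},{"translation":[0,0,-55],"angular":[0,0,0],"jaw":0},{"translation":[0,0,-95],"angular":[0,0,0],"jaw":0},{"translation":[0,0,-140],"angular":[0,0,0],"jaw":0},{"translation":[0,0,-180],"angular":[0,0,0],"jaw":0},{"translation":[0,0,-200],"angular":[0,0,0],"jaw":0},{"translation":[0,0,-200],"angular":[0,0,0],"jaw":0}]'
python3 - <<'E'
from h import *
plan([400,0,220],0.205)
E
```

```text
[[ 363.6 -282.8   50. ]
 [ 384.7 -271.    50. ]
 [ 423.5 -336.6   50. ]
 [ 403.6 -349.7   50. ]] [ 393.9 -310.    50. ]
at [ 393.5 -305.8   95.6] q6 -1.23 t [-3.7 -1.9 77.6] rv [0.001 0.001 0.001]
t: 30.9
ee_pos: [393.1, -306.1, 18.2]
orientation: [1.548, 2.732, -0.0]
ft_force: [0.2, 0.6, 0.3]
width: 43.0
grasp_force: 0.0
t: 31.9
ee_pos: [392.9, -305.9, 18.0]
orientation: [1.548, 2.733, -0.0]
ft_force: [-0.1, -0.0, 5.8]
width: 28.6
grasp_force: 30.0
t: 32.9
ee_pos: [393.5, -306.4, 219.9]
orientation: [1.546, 2.73, -0.001]
ft_force: [-0.3, 0.4, -0.4]
width: 28.3
grasp_force: 30.0
at [ 393.5 -306.4  219.9] q6 -1.23 t [259.4 163.1  -0.9] rv [0.002 0.004 0.335]
```

```bash
python3 -m creep '[{"translation":[20,12,0],"angular":[0,0,0.03],"jaw":0},{"translation":[65,41,0],"angular":[0,0,0.1],"jaw":0},{"translation":[110,69,0],"angular":[0,0,0.16],"jaw":0},{"translation":[155,97,0],"angular":[0,0,0.22],"jaw":0},{"translation":[200,126,0],"angular":[0,0,0.28],"jaw":0},{"translation":[240,151,0],"angular":[0,0,0.32],"jaw":0},{"translation":[259,163,0],"angular":[0,0,0.335],"jaw":0},{"translation":[259,163,0],"angular":[0,0,0.335],"jaw":0}]'
python3 - <<'E'
from h import *
plan([390,180,220],0.205)
E
```

```text
t: 33.9
ee_pos: [398.5, 1.3, 216.9]
orientation: [-1.978, -2.439, 0.002]
ft_force: [-0.8, -0.6, -0.4]
width: 28.5
grasp_force: 30.0
at [398.5   1.3 216.9] q6 -0.23 t [176.7  28.6  -3.1] rv [-0.002 -0.     0.003]
```

```bash
python3 -m creep '[{"translation":[15,2,0],"angular":[0,0,0],"jaw":0},{"translation":[50,8,0],"angular":[0,0,0],"jaw":0},{"translation":[95,15,-2],"angular":[0,0,0],"jaw":0},{"translation":[135,22,-3],"angular":[0,0,0],"jaw":0},{"translation":[165,27,-3],"angular":[0,0,0],"jaw":0},{"translation":[177,28,-3],"angular":[0,0,0],"jaw":0},{"translation":[177,28,-3],"angular":[0,0,0],"jaw":0},{"translation":[177,28,-3],"angular":[0,0,0],"jaw":0}]'
python3 - <<'E'
from h import *
im=ctrl.get_image("wrist");i=ctrl.camera_info("wrist");cv2.imwrite("pics/w13.png",cv2.resize(im[:,:,::-1],(768,576)))
for d in ctrl.look_for("wrist","flat_tin_top"): print(d,*fit([(i,np.array(d["rect"]),1)],lambda v:cyl(v[0],v[1],14,86,40),[470,270]))
plan([471.5,271,130],0.205)
E
```

```text
t: 34.9
ee_pos: [390.7, 178.0, 220.4]
orientation: [-1.983, -2.436, 0.001]
ft_force: [-0.0, 0.2, -0.7]
width: 28.6
grasp_force: 30.0
{'rect': [306.0, 75.2, 378.6, 148.0], 'score': 0.77} [475.63488623 269.56834129] [1.8 1.1 2.9 1.2]
at [390.8 178.2 220.6] q6 0.2 t [74.6 97.8 90.6] rv [-0.     0.    -0.001]
```

View pics/w13.png

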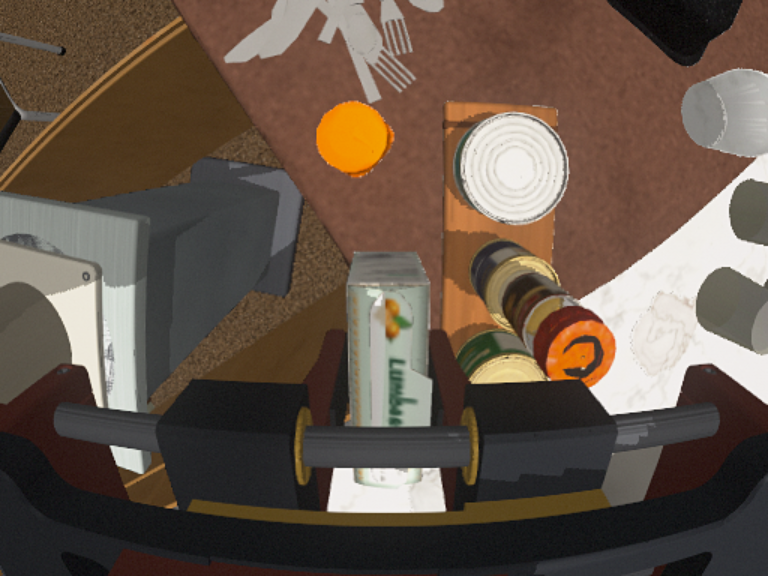

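The flat tin's lid is at (514,167), the red jar stands on the blue tin, and the carton is held straight. I work out the final carry.

```bash
python3 - <<'E'
from h import *
i=ctrl.camera_info("wrist")
c=unproj(i,[[514/1.5,167.5/1.5]],54)[0];print(c)
plan([472.3,270,220],0.205)
E

```

```text
[470.81952016 268.51147626  54.        ]
at [390.8 178.2 220.6] q6 0.2 t [73.4 98.4  0.6] rv [-0.     0.    -0.001]
```

```bash
python3 -m creep '[{"translation":[20,2,0],"angular":[0,0,0],"jaw":0},{"translation":[50,15,0],"angular":[0,0,0],"jaw":0},{"translation":[72,40,0],"angular":[0,0,0],"jaw":0},{"translation":[75,70,0],"angular":[0,0,0],"jaw":0},{"translation":[75,92,0],"angular":[0,0,0],"jaw":0},{"translation":[75,98,0],"angular":[0,0,0],"jaw":0},{"translation":[75,98,20],"angular":[0,0,0],"jaw":0},{"translation":[75,98,50],"angular":[0,0,0],"jaw":0}]'
python3 -m creep '[{"translation":[0,0,35],"angular":[0,0,0],"jaw":0},{"translation":[0,0,65],"angular":[0,0,0],"jaw":0},{"translation":[0,0,80],"angular":[0,0,0],"jaw":0},{"translation":[0,0,87],"angular":[0,0,0],"jaw":0},{"translation":[0,0,87],"angular":[0,0,0],"jaw":0},{"translation":[0,0,87],"angular":[0,0,0],"jaw":0},{"translation":[0,0,87],"angular":[0,0,0],"jaw":0},{"translation":[0,0,87],"angular":[0,0,0],"jaw":0}]'
python3 - <<'E'
from h import *
plan([472.3,270,73],0.205)
im=ctrl.get_image("wrist");s=ctrl.get_image("scene")
cv2.imwrite("pics/w14.png",np.hstack([im[:,:,::-1][:,100:400],cv2.resize(s[90:218,180:280,::-1],(300,384),interpolation=cv2.INTER_CUBIC)]))
E
```

```text
t: 36.0
ee_pos: [471.6, 272.1, 170.9]
orientation: [1.983, 2.436, 0.002]
ft_force: [0.8, -1.2, -0.4]
width: 28.2
grasp_force: 30.0
t: 37.0
ee_pos: [471.7, 272.7, 84.1]
orientation: [1.982, 2.437, 0.001]
ft_force: [0.2, -0.5, -0.5]
width: 28.3
grasp_force: 30.0
at [471.7 272.7  84.1] q6 0.3 t [-2.8  0.  11.1] rv [ 0.001 -0.     0.   ]
```

View pics/w14.png

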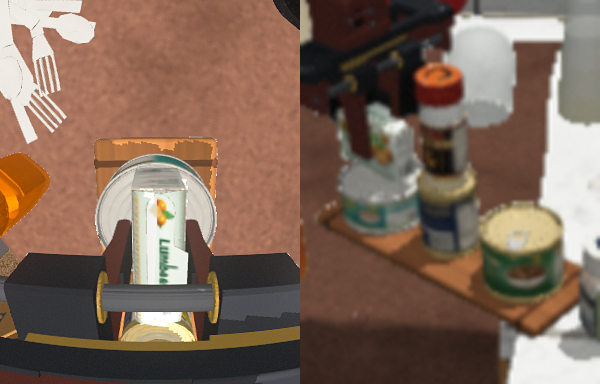

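The carton hangs over the flat tin (carton column ~160, tin ~156), and the scene crop shows everything standing. I lower 11 mm, release and retreat straight up.

```bash
python3 -m creep '[{"translation":[-1,0,4],"angular":[0,0,0],"jaw":0},{"translation":[-1,0,7],"angular":[0,0,0],"jaw":0},{"translation":[-1,0,9],"angular":[0,0,0],"jaw":0},{"translation":[-1,0,11],"angular":[0,0,0],"jaw":0},{"translation":[-1,0,11],"angular":[0,0,0],"jaw":0},{"translation":[-1,0,11],"angular":[0,0,0],"jaw":0},{"translation":[-1,0,11],"angular":[0,0,0],"jaw":0},{"translation":[-1,0,11],"angular":[0,0,0],"jaw":0}]'
python3 -m creep '[{"translation":[0,0,0],"angular":[0,0,0],"jaw":0.4},{"translation":[0,0,0],"angular":[0,0,0],"jaw":0.65},{"translation":[0,0,0],"angular":[0,0,0],"jaw":0.65},{"translation":[0,0,0],"angular":[0,0,0],"jaw":0.65},{"translation":[0,0,0],"angular":[0,0,0],"jaw":0.65},{"translation":[0,0,-15],"angular":[0,0,0],"jaw":0.65},{"translation":[0,0,-45],"angular":[0,0,0],"jaw":0.65},{"translation":[0,0,-85],"angular":[0,0,0],"jaw":0.65}]'
python3 -m creep '[{"translation":[0,0,-30],"angular":[0,0,0],"jaw":0.65},{"translation":[0,0,-60],"angular":[0,0,0],"jaw":0.65},{"translation":[0,-30,-70],"angular":[0,0,0],"jaw":0.65},{"translation":[0,-70,-70],"angular":[0,0,0],"jaw":0.65},{"translation":[-30,-100,-70],"angular":[0,0,0],"jaw":0.65},{"translation":[-65,-110,-70],"angular":[0,0,0],"jaw":0.65},{"translation":[-80,-110,-70],"angular":[0,0,0],"jaw":0.65},{"translation":[-80,-110,-70],"angular":[0,0,0],"jaw":0.65}]'
python3 - <<'E'
from h import *
im=ctrl.get_image("wrist");i=ctrl.camera_info("wrist")
for l,m in dict(carton_mid=lambda v:box(v[0],v[1],54,0.205,30,80,54),flat_tin_top=lambda v:cyl(v[0],v[1],14,86,40),red_cap_jar_mid=lambda v:cyl(v[0],v[1],86,41,105),blue_tin_mid=lambda v:cyl(v[0],v[1],14,58,72)).items():
  for d in ctrl.look_for("wrist",l): print(l,d["score"],*fit([(i,np.array(d["rect"]),1)],m,[475,230]))
s=ctrl.get_image("scene")
cv2.imwrite("pics/fin.png",np.hstack([im[:,:,::-1][:,200:500],cv2.resize(s[110:238,180:280,::-1],(300,384),interpolation=cv2.INTER_CUBIC)]))
E
```

```text
t: 38.1
ee_pos: [471.7, 271.6, 72.8]
orientation: [1.982, 2.437, 0.0]
ft_force: [-1.5, -0.7, -0.2]
width: 28.3
grasp_force: 30.0
t: 39.1
ee_pos: [471.2, 271.3, 158.8]
orientation: [-1.982, -2.437, 0.002]
ft_force: [0.0, 0.2, -0.1]
width: 56.9
grasp_force: 0.0
t: 40.1
ee_pos: [381.2, 170.7, 228.4]
orientation: [1.985, 2.435, 0.002]
ft_force: [0.3, 0.2, -0.1]
width: 57.0
grasp_force: 0.0
carton_mid 0.73 [472.47309917 269.83714847] [1.5 2.1 1.4 2. ]
flat_tin_top 0.85 [471.35875369 265.60952042] [1.4 3.5 2.1 6.9]
flat_tin_top 0.17 [506.07410424 172.43853586] [ 2.   2.   9.2 10.8]
red_cap_jar_mid 0.87 [489.87703459 181.26943801] [5.5 3.8 2.2 2.1]
blue_tin_mid 0.7 [492.5811443  182.99948007] [0.5 0.4 0.4 0.4]
```

View pics/fin.png

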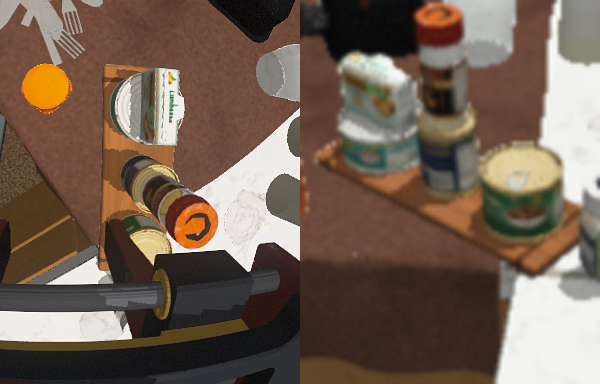

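The final view shows the carton standing on the flat tin, the red jar on the blue tin and the white jar past the board's end, with the gripper clear of everything. I hand in.

```bash
python3 -c "
from workcell import ctrl
print(ctrl.close_job())"
```

```text
the job is handed in; nothing more can be done
None
```

The job is handed in at about 40 s on the robot's clock: my last measurements put all four items upright within tolerance and the honey jar was never touched, but no verdict came back and I viewed 17 pictures, over the limit of 14.

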